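# Dispense one bottle cap and nudge it onto the green spot

### The arm

A 6-joint arm with a two-finger parallel gripper is mounted at the origin on the work surface. World frame = base frame: x ahead of the robot, y to its left, z up, the work surface at z = 0. Lengths are in m, angles in rad, forces in N, time in s.
With the tool pointing down it reaches from about 0.3 to 0.775 m from the base axis. Payload 14.6 kg.
Tool frame: the origin (TCP) lies on the centre line of the jaws, within the pads' length; the fingertips stand 14 mm ahead of it and the grasp point (between the pads) lies 5 mm behind it; x points along the fingers, y is the direction in which the jaws open and shut, and the axes are right-handed (so a half turn about x gives the same grasp; the last joint's range is limited). The gripper opens to 94 mm and grips with 3 to 60 N. Pads are 16 mm wide; open, the fingers measure 119 mm over their backs; the gripper's body (75 mm by 177 mm) begins 78 mm behind the grasp point.
Start: joints at [-1.368, 0.3, 1.521, -0, 1.321, -0.067], TCP at [0.147, -0.53, 0.219] pointing down, gripper open.
Joint ranges: [-3.03, 3.03], [-0.79, 2.21], [0.23, 2.52], [-1.04, 4.18], [0, 3.07], [-2.55, 2.55]. Speed limits (rad/s): [2.22, 2.22, 2.57, 3.14, 3.14, 3.14].

### API

Orientations are given as [roll, pitch, yaw] about the fixed x, y, z axes, in that order (R = Rz(yaw) Ry(pitch) Rx(roll)).
In Python, from station import * gives the robot as it stands. The module is installed in compiled form; this text tells all that it offers.
- The arm moves only by the shell command python3 -m handwheel 'ROWS' [FORCE]. ROWS is JSON, a list of rows, each a list of 3 entries, a list of its own where there are three numbers: the shift along the tool's x, y, z in mm, then the turn about the tool's x in rad, then the gripper command: -1 is fully open, 1 is shut, values between are in proportion. In form: [[[dx, dy, dz], spin, gripper], ...]. A call has exactly 5 rows; each row is the pose to reach, as a shift and turn from the pose measured when the call began, along the tool's axes at that moment; what a row does not reach only later rows make up. A row lasts 1/10 s, in which the tool goes at most 50 mm and 8.59 degrees, less where a joint would pass 70% of its speed; a pose out of reach is approached as far as the arm can. A call with a gripper value outside its range is refused whole. The fingers move at their own pace and stop on an object; FORCE is the grip in N (left out, the last holds). Time passes only in rows, so rows that repeat a pose let the fingers close, or fill a call up. It gives the time, the measured TCP pose, the force and the opening at its end, in the units of the state.
- get_obs(): the state, without advancing time (a new reading comes with each control period).
- camera(name): name is "scene" or "top" or "wrist"; returns (picture, depth): 480x640x3 uint8, blue, green, red; 480x640 float32, m along the optical axis (not along the pixel's ray), 0 where there is no reading.
- camera_info(name): a dict with "fx", "fy", "cx", "cy" (pixels), "extrinsics" (4x4, takes a point from camera to world coordinates). Camera axes: x right, y down, z forward; pixel columns grow to the right and rows downward; lengths in m; the calibration is good to about 2 mm. A picture is of the moment at which its call begins: read the wrist's pose just before it. camera_info takes no time and is no camera call; for the wrist camera it gives the pose at the moment of the call.
- hand_in(): hands the job in, once; it reports no verdict.
The state is a dict: "time_s": time; "qpos": joint angles; "joint_vel": joint speeds; "tau": joint torques, N m; "ee_pos": TCP position; "eef_rot": TCP orientation; "force": force on the tool from outside, world axes, zero at the start; "moment": the same for the moment, N m; "grip_width": finger opening in m.
Only numpy, scipy, OpenCV 4.12 (cv2) and the standard library are available. Lean on these libraries where they do the work, as an engineer would, in place of code of your own. Each camera call takes 0.05 s, during which the arm holds its last target. There are 200 camera calls.

### The job

Press the black knob of the cap dispenser all the way down once and let it come back up, so that exactly one orange cap slides out of the slot. Then nudge that cap gently sideways along the bench with your fingertips, without gripping or lifting it, until it lies wholly on the green spot. Leave the jar, the bottle and the beaker where they stand, and finish clear of everything.

Things in the scene. Friction and masses are not known exactly. Their poses are not given: they have to be found in the camera images.
- dispenser: white cap dispenser with a clear magazine, fixed; 140 mm long, 56 mm wide (95 mm over its 4 mm high foot flanges at the rear), 52 mm high without the knob. Origin: on the bench, on the magazine's upright axis; -x points out of the slot (front face at 25.5 mm), +x back to the knob. The closed magazine holds three stacked caps
- slot_exit (a point): point on the bench 65 mm in front of the magazine axis (dispenser -x), about where a full press slides the lowest cap's centre to, some 20 mm clear of the front face. When the knob rises the next cap drops into the slot, and another press would push that one out too
- knob_top (a point): middle of the flat top of the round black plunger knob (36 mm across, 12 mm thick), 94 mm above the bench when up, 75 mm behind the magazine axis (dispenser +x). It is pressed straight down and springs back
- plunger (a joint): travel of the knob: 0 = up, 0.026 = fully down (26 mm, hard stop). The spring needs about 3 N to start and 7 N at the bottom
- cap: orange bottle cap, a flat disc 40 mm across and 14 mm high, about 18 g; the lowest of the stack and the one to come out. Origin: centre of its underside, z up
- spare1: second orange cap of the stack, same size, to stay in the magazine (it drops 14 mm as the first goes out). Origin: centre of its underside
- spare2: third, top orange cap of the stack, same size, to stay in the magazine. Origin: centre of its underside
- green_spot: green round vinyl spot flat on the bench, 72 mm across, level with the bench for anything sliding; to the left or the right in front of the dispenser. Origin: its centre
- yellow_spot: yellow round vinyl spot of the same size on the other side; not wanted now. Origin: its centre
- amber_jar: amber glass jar, 60 mm across, 85 mm high, loose, to be left alone. Origin: centre of its underside
- sample_bottle: white plastic bottle with a blue cap, 60 mm across, 120 mm high, loose, to be left alone. Origin: centre of its underside
- beaker: glass beaker, 64 mm across, 85 mm high, loose, to be left alone. Origin: centre of its underside
There are look-alikes about, which are no part of the job. What is meant by the dispenser is not pink, and is the smaller of those in its own colour.

How it is judged:
On the way, in this order (a step that is already met when the one before it is completed fails the run):
1. the knob is pressed all the way down (value of joint plunger above 0.022 m), for 0.05 s.
2. the knob is back up and the cap lies out in front of the slot (value of joint plunger below 0.004 m and x of cap in the frame of dispenser below -0.045 m and linear speed of cap below 0.02 m/s), for 0.1 s.
At the end, for the whole second after the job is handed in: the cap lies flat and at rest on the bench, its centre within 16 mm of the green spot's centre (wholly on the spot); the knob is up; the other two caps are within 8 mm of the magazine axis; jar, bottle and beaker stand upright within 20 mm of where they were (horizontal distance between cap and green_spot below 0.016 m and height (world z) of cap below 0.005 m and angle between cap's own z axis and vertical below 0.1 rad and linear speed of cap below 0.01 m/s and value of joint plunger below 0.004 m and horizontal distance between each of spare1, spare2 and dispenser below 0.008 m and distance of each of amber_jar, sample_bottle, beaker from where it was at the start of the episode below 0.02 m and angle between each of amber_jar, sample_bottle, beaker's own z axis and vertical below 0.2 rad); the robot touches nothing.
It fails at once if a second cap leaves the magazine (horizontal distance between any of spare1, spare2 and dispenser above 0.015 m).
It fails at once if the cap is lifted or stood on edge (height (world z) of cap above 0.01 m).
It fails at once if the cap is gripped or pressed hard (over 15 N from the fingers) (contact force between the fingers and cap above 15 N).
It fails at once if the jar, bottle or beaker is shoved or tipped (distance of any of amber_jar, sample_bottle, beaker from where it was at the start of the episode above 0.03 m or angle between any of amber_jar, sample_bottle, beaker's own z axis and vertical above 0.35 rad).
It also fails if it takes over 46 s, if anything falls off the work surface, if the arm or the gripper's body presses on something with over 40 N, if the wrist force passes 120 N, or if a joint passes its speed limit or range.

## Working session

There is one attempt and no reset: what is moved stays moved. The work goes in short steps, Python scripts to look and compute and a shell command to move; the robot and the scene stay as the last step left them, time stands still between calls to the robot, and variables do not carry over. Pictures are saved under pics/ and viewed, about 8 in all and at most 12, crops included, and the job is handed in when it is done.

```bash
mkdir -p pics; cat > h.py <<'E'
from station import *
import numpy as np, cv2
def P(info,d,u,v):
    z=d[int(v),int(u)]
    p=np.array([(u-info['cx'])/info['fx']*z,(v-info['cy'])/info['fy']*z,z,1]); return (info['extrinsics']@p)[:3]
def R(info,u,v,h):
    E=info['extrinsics']; r=E[:3,:3]@np.array([(u-info['cx'])/info['fx'],(v-info['cy'])/info['fy'],1]); o=E[:3,3]
    return o+r*(h-o[2])/r[2]
E
python3 - <<'E'
from h import *
o=get_obs(); print(o['time_s'],o['ee_pos'],o['eef_rot'],o['force'],o['grip_width'])
for n in('top','scene'):
    i=camera_info(n); p,d=camera(n); cv2.imwrite(f'pics/{n}0.png',p); np.save(n+'0.npy',d); np.save(n+'0p.npy',p)
    print(n,i)
E
```

```text
0.0 [ 0.14654385 -0.52984974  0.21887788] [-1.61749044  1.56960924  1.79394883] [-0.12735902  0.0411113   0.52601588] 0.09387232202964212
top {'fx': 467.298889684666, 'fy': 467.298889684666, 'cx': 318.42774537144095, 'cy': 236.9495490165167, 'extrinsics': array([[ 0.01193571, -0.99713158,  0.07474058,  0.48132234],
       [-0.99975526, -0.01329263, -0.017684  ,  0.05564841],
       [ 0.01862678, -0.07451122, -0.9970462 ,  0.9937464 ],
       [ 0.        ,  0.        ,  0.        ,  1.        ]])}
scene {'fx': 515.5745925837044, 'fy': 515.5745925837044, 'cx': 324.62393118177624, 'cy': 238.05828184811713, 'extrinsics': array([[ 0.62746803,  0.61117987, -0.48243449,  1.05344907],
       [ 0.77860475, -0.48640805,  0.39646167, -0.37454894],
       [ 0.00764938, -0.62439281, -0.78107305,  0.91991776],
       [ 0.        ,  0.        ,  0.        ,  1.        ]])}
```

View pics/top0.png

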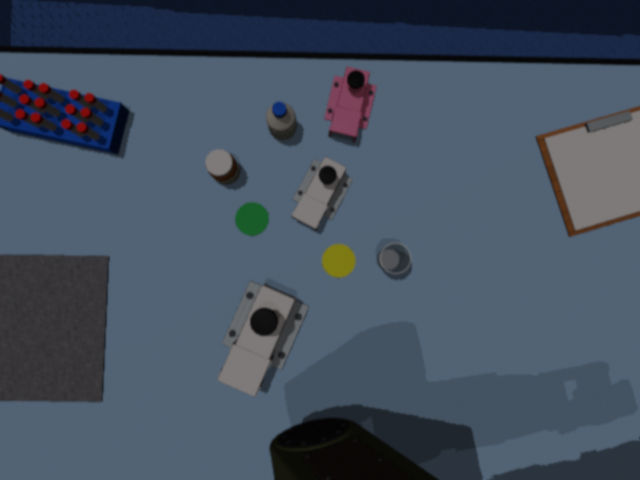

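View pics/scene0.png

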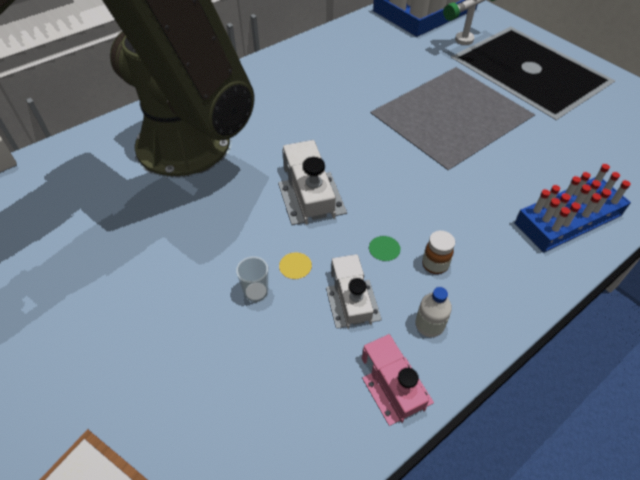

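Candidates in the top view for "dispenser": large white (262,335), small white (322,192), pink (351,102). The one meant is the small white one, since it isn't pink and is the smaller of the whites. The green spot is at (252,219), yellow at (339,261), jar at (222,166), bottle at (281,120) and beaker at (395,259).

```bash
cat > m.py <<'E'
from h import *
i=camera_info('top'); p=np.load('top0p.npy'); d=np.load('top0.npy'); s=camera_info('scene'); ps=np.load('scene0p.npy'); ds=np.load('scene0.npy')
def blob(p,lo,hi,win):
    x0,y0,x1,y1=win; h=cv2.cvtColor(p,cv2.COLOR_BGR2HSV); m=np.zeros(p.shape[:2],np.uint8); m[y0:y1,x0:x1]=cv2.inRange(h,lo,hi)[y0:y1,x0:x1]
    c=max(cv2.findContours(m,0,2)[0],key=cv2.contourArea); (u,v),r=cv2.minEnclosingCircle(c); M=cv2.moments(c)
    return M['m10']/M['m00'],M['m01']/M['m00'],r
if __name__=='__main__':
    for n,im,inf,dd,lo,hi,w,hh in [('green',p,i,d,(45,100,40),(85,255,255),(225,195,280,245),0),('yellow',p,i,d,(20,100,60),(35,255,255),(310,235,365,285),0),
     ('knob',p,i,d,(0,0,0),(180,255,45),(312,160,345,190),.094),
     ('greenS',ps,s,ds,(45,100,40),(85,255,255),(360,225,410,265),0),('knobS',ps,s,ds,(0,0,0),(180,255,40),(340,272,375,300),.094)]:
        u,v,r=blob(im,lo,hi,w); print(n,round(u),round(v),r,R(inf,u,v,hh).round(4),P(inf,dd,u,v).round(4), 'rad',r*dd[int(v),int(u)]/inf['fx'])
    # white top: points by depth at 45..58 mm near dispenser
    vv,uu=np.mgrid[140:240,280:365]; z=d[140:240,280:365]
    q=np.stack([(uu-i['cx'])/i['fx']*z,(vv-i['cy'])/i['fy']*z,z,np.ones_like(z)],-1)@i['extrinsics'].T
    m=((q[...,2]>.040)&(q[...,2]<.062)); pts=q[m][:,:2].astype(np.float32); print(len(pts),np.median(q[m][:,2]))
    (c,sz,a)=cv2.minAreaRect(pts*1000); print('rect',c,sz,a, cv2.boxPoints((c,sz,a)).round(0).tolist())
    for n,u,v in(('jar',220,160),('bottle',279,110),('beakerrim',395,245)): print(n,P(i,d,u,v).round(3))
    cr=cv2.resize(p[130:290,190:420],None,fx=3.4,fy=3.4,interpolation=2); cv2.imwrite('pics/crop0.png',cr)
E
python3 m.py
```

```text
green 252 218 16.952035903930664 [0.5935 0.1812 0.    ] [0.5933 0.181  0.0017] rad 0.036103733
yellow 338 260 16.679746627807617 [ 0.5065 -0.0046  0.    ] [ 0.5065 -0.0045  0.0014] rad 0.035419997
knob 327 175 8.884393692016602 [0.6698 0.0236 0.094 ] [0.6694 0.0237 0.096 ] rad 0.017296404
greenS 384 248 15.297158241271973 [0.5911 0.1794 0.    ] [ 0.5897  0.1811 -0.0029] rad 0.03455981
knobS 357 287 8.159667015075684 [0.6742 0.0187 0.094 ] [0.6746 0.0183 0.0949] rad 0.015555787
1536 0.05178724953115682
rect (646.0445556640625, 37.91204071044922) (59.4755973815918, 141.97190856933594) 62.893226623535156 [[569.0, 44.0], [696.0, -21.0], [723.0, 32.0], [596.0, 97.0]]
jar [0.699 0.235 0.085]
bottle [0.789 0.118 0.121]
beakerrim [ 0.537 -0.116  0.056]
```

View pics/crop0.png

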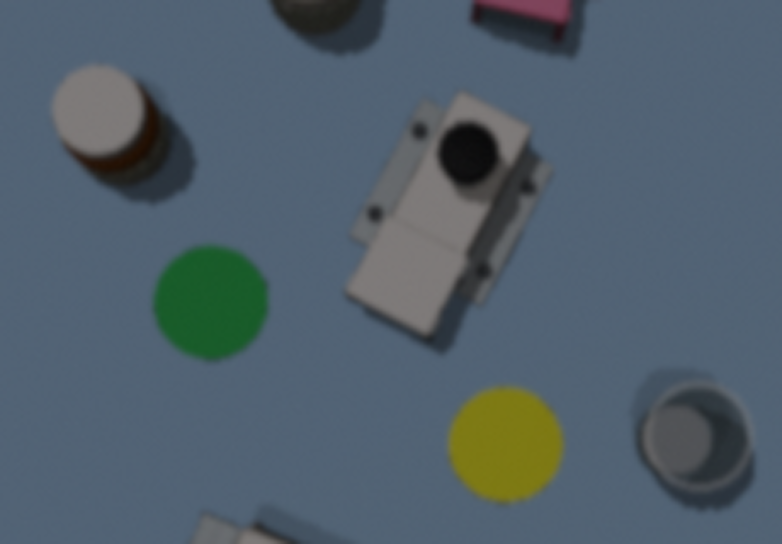

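The crop confirms the choice. The rectangle measures 59x142 mm, 52 mm high, and the knob lies 75 mm behind the magazine axis. Next I'll work out the move in tool axes.

```bash
cat > g.py <<'E'
import sys; from h import *
from scipy.spatial.transform import Rotation as Ro
o=get_obs(); M=Ro.from_euler('xyz',o['eef_rot']).as_matrix()
t=np.array([float(a) for a in sys.argv[1:4]]); yd=np.array([.895,-.447,0])
print('t',o['time_s'],'pos',o['ee_pos'].round(4),'F',o['force'].round(1),'q6',o['qpos'][5].round(2),'w',o['grip_width'].round(4))
print('x',M[:,0].round(3),'y',M[:,1].round(3),'z',M[:,2].round(3)); print('shift mm',(1000*M.T@(t-o['ee_pos'])).round(1))
for s in(1,-1): 
    l=M.T@(s*yd); print('spin',np.arctan2(l[2],l[1]).round(3))
E
python3 g.py .671 .022 .2
```

```text
Traceback (most recent call last):
  File "g.py", line 5, in <module>
    print('t',o['time_s'],'pos',o['ee_pos'].round(4),'F',o['force'].round(1),'q6',o['qpos'][5].round(2),'w',o['grip_width'].round(4))
                                                                                                            ^^^^^^^^^^^^^^^^^^^^^
AttributeError: 'float' object has no attribute 'round'
```

```bash
sed -i "s/o\['grip_width'\].round(4)/round(o['grip_width'],4)/" g.py; python3 g.py .671 .022 .2
```

```text
t 0.1 pos [ 0.1465 -0.5299  0.2189] F [0.5 0.3 0.4] q6 -0.07 w 0.0943
x [-0.     0.001 -1.   ] y [ 0.267 -0.964 -0.001] z [-0.964 -0.267 -0.   ]
shift mm [  19.4 -392.1 -652.6]
spin -0.838
spin 2.304
```

```bash
python3 -m handwheel '[[[0,-20,-33],-0.08,1],[[0,-40,-66],-0.17,1],[[0,-62,-103],-0.25,1],[[0,-85,-141],-0.34,1],[[0,-108,-179],-0.42,1]]' 20; python3 g.py .671 .022 .2
```

```text
time_s: 0.6
ee_pos: [0.2911, -0.3766, 0.2189]
eef_rot: [-1.975, 1.569, 1.86]
force: [0.0, 0.2, 0.8]
grip_width: 0.0571
t 0.6 pos [ 0.2911 -0.3766  0.2189] F [0.  0.2 0.8] q6 -0.11 w 0.0571
x [-0.     0.001 -1.   ] y [ 0.639 -0.769 -0.001] z [-0.769 -0.639 -0.001]
shift mm [  19.3  -63.9 -546.9]
spin -0.415
spin 2.727
```

```bash
python3 -m handwheel '[[[0,-5,-42],-0.08,1],[[0,-10,-84],-0.17,1],[[0,-15,-126],-0.25,1],[[0,-20,-168],-0.33,1],[[0,-25,-210],-0.415,1]]'; python3 g.py .671 .022 .2
```

```text
time_s: 1.1
ee_pos: [0.4375, -0.2216, 0.2189]
eef_rot: [-2.288, 1.569, 1.965]
force: [-0.2, -0.8, 0.2]
grip_width: 0.0171
t 1.1 pos [ 0.4375 -0.2216  0.2189] F [-0.2 -0.8  0.2] q6 -0.08 w 0.0171
x [-0.001  0.001 -1.   ] y [ 0.896 -0.443 -0.001] z [-0.443 -0.896 -0.001]
shift mm [  19.1  101.2 -321.9]
spin 0.004
spin -3.138
```

```bash
python3 -m handwheel '[[[0,13,-42],0,1],[[0,26,-84],0,1],[[0,39,-126],0,1],[[0,52,-168],0,1],[[0,65,-210],0,1]]'; python3 g.py .671 .022 .13
```

```text
time_s: 1.6
ee_pos: [0.5898, -0.0606, 0.2188]
eef_rot: [-2.037, 1.569, 2.216]
force: [0.4, -1.0, 0.4]
grip_width: 0.0
t 1.6 pos [ 0.5898 -0.0606  0.2188] F [ 0.4 -1.   0.4] q6 0.29 w 0.0
x [-0.001  0.001 -1.   ] y [ 0.896 -0.443 -0.002] z [-0.443 -0.896 -0.001]
shift mm [  88.8   36.3 -110. ]
spin 0.004
spin -3.138
```

```bash
python3 -m handwheel '[[[0,12,-38],0,1],[[10,24,-76],0,1],[[30,36,-110],0,1],[[60,36,-110],0,1],[[86,36,-110],0,1]]'; python3 g.py .671 .022 .108
```

```text
time_s: 2.1
ee_pos: [0.6706, 0.0232, 0.1304]
eef_rot: [-1.595, 1.568, 2.659]
force: [0.4, -0.3, -1.1]
grip_width: 0.0003
t 2.1 pos [0.6706 0.0232 0.1304] F [ 0.4 -0.3 -1.1] q6 0.44 w 0.0003
x [-0.003  0.001 -1.   ] y [ 0.897 -0.442 -0.003] z [-0.442 -0.897 -0.   ]
shift mm [22.4  0.9  0.9]
spin 0.005
spin -3.136
```

```bash
python3 -m handwheel '[[[12,0,0],0,1],[[22,0,0],0,1],[[28,0,0],0,1],[[34,0,0],0,1],[[40,0,0],0,1]]'; python3 g.py .671 .022 .082
```

```text
time_s: 2.6
ee_pos: [0.6709, 0.0232, 0.092]
eef_rot: [-1.974, 1.569, 2.28]
force: [-5.1, 0.4, 6.7]
grip_width: 0.0
t 2.6 pos [0.6709 0.0232 0.092 ] F [-5.1  0.4  6.7] q6 0.44 w 0.0
x [-0.001  0.002 -1.   ] y [ 0.897 -0.442 -0.002] z [-0.442 -0.897 -0.001]
shift mm [10.   0.7  1. ]
spin 0.005
spin -3.136
```

```bash
python3 -m handwheel '[[[4,0,0],0,1],[[7,0,0],0,1],[[9,0,0],0,1],[[10.5,0,0],0,1],[[10.5,0,0],0,1]]'; python3 g.py .671 .022 .082
```

```text
time_s: 3.1
ee_pos: [0.6711, 0.0231, 0.0831]
eef_rot: [-2.602, 1.569, 1.652]
force: [-5.9, 1.3, 5.9]
grip_width: 0.0005
t 3.1 pos [0.6711 0.0231 0.0831] F [-5.9  1.3  5.9] q6 0.44 w 0.0005
x [-0.     0.002 -1.   ] y [ 0.897 -0.442 -0.001] z [-0.442 -0.897 -0.001]
shift mm [1.1 0.4 1.1]
spin 0.005
spin -3.137
```

```bash
python3 -m handwheel '[[[1,0,0],0,1],[[2,0,0],0,1],[[3,0,0],0,1],[[3,0,0],0,1],[[3,0,0],0,1]]'; python3 g.py .671 .022 .082
```

```text
time_s: 3.6
ee_pos: [0.6715, 0.0231, 0.0823]
eef_rot: [2.813, 1.568, 0.784]
force: [-5.8, 1.1, 8.9]
grip_width: 0.0004
t 3.6 pos [0.6715 0.0231 0.0823] F [-5.8  1.1  8.9] q6 0.44 w 0.0004
x [ 0.002  0.002 -1.   ] y [ 0.897 -0.442  0.001] z [-0.442 -0.897 -0.002]
shift mm [ 0.3 -0.   1.2]
spin 0.005
spin -3.137
```

```bash
python3 -m handwheel '[[[2,0,0],0,1],[[3,0,0],0,1],[[4,0,0],0,1],[[4,0,0],0,1],[[4,0,0],0,1]]'; python3 g.py .671 .022 .082
```

```text
time_s: 4.1
ee_pos: [0.6722, 0.023, 0.0821]
eef_rot: [2.401, 1.566, 0.372]
force: [-12.7, 1.9, 21.6]
grip_width: 0.0005
t 4.1 pos [0.6722 0.023  0.0821] F [-12.7   1.9  21.6] q6 0.44 w 0.0005
x [ 0.005  0.002 -1.   ] y [ 0.897 -0.443  0.003] z [-0.443 -0.897 -0.004]
shift mm [ 0.1 -0.6  1.4]
spin 0.005
spin -3.137
```

The knob is on the hard stop: z no longer changes and the force is climbing. Next I release straight up, then look.

```bash
python3 -m handwheel '[[[-8,0,0],0,1],[[-18,0,0],0,1],[[-30,0,0],0,1],[[-55,0,0],0,1],[[-90,0,0],0,1]]'; python3 -m handwheel '[[[-25,0,20],0,0.4],[[-25,0,60],0,0.4],[[-25,0,105],0,0.4],[[-25,0,150],0,0.4],[[-25,0,190],0,0.4]]'
python3 g.py .547 .088 .1
python3 - <<'E'
from h import *
i=camera_info('top'); p,d=camera('top'); np.save('top1p.npy',p); np.save('top1.npy',d)
cv2.imwrite('pics/crop1.png',cv2.resize(p[130:330,190:430],None,fx=3,fy=3,interpolation=2))
h=cv2.cvtColor(p,cv2.COLOR_BGR2HSV); m=cv2.inRange(h,(3,150,90),(17,255,255)); m[:150]=0;m[300:]=0
for c in cv2.findContours(m,0,2)[0]:
    if cv2.contourArea(c)>20: (u,v),r=cv2.minEnclosingCircle(c); M=cv2.moments(c); u,v=M['m10']/M['m00'],M['m01']/M['m00']; print(u,v,r,R(i,u,v,.014),P(i,d,u,v))
E
```

```text
time_s: 4.6
ee_pos: [0.6712, 0.0227, 0.1721]
eef_rot: [2.704, 1.568, 0.674]
force: [-0.6, 0.0, 0.2]
grip_width: 0.0006
time_s: 5.1
ee_pos: [0.586, -0.1495, 0.1974]
eef_rot: [2.452, 1.568, 0.422]
force: [0.9, -0.4, 0.3]
grip_width: 0.028
t 5.1 pos [ 0.586  -0.1495  0.1974] F [ 0.9 -0.4  0.3] q6 0.15 w 0.028
x [ 0.003  0.001 -1.   ] y [ 0.896 -0.443  0.002] z [-0.443 -0.896 -0.003]
shift mm [  97.6 -140.4 -195.4]
spin 0.004
spin -3.137
295.4347826086956 239.55 9.022490501403809 [0.54864649 0.08649577 0.014     ] [0.54867481 0.08650875 0.01358788]
564.2280492649979 195.90504568931266 58.523597717285156 [ 0.64975809 -0.4862121   0.014     ] [ 0.65116587 -0.49074097  0.00581134]
```

View pics/crop1.png

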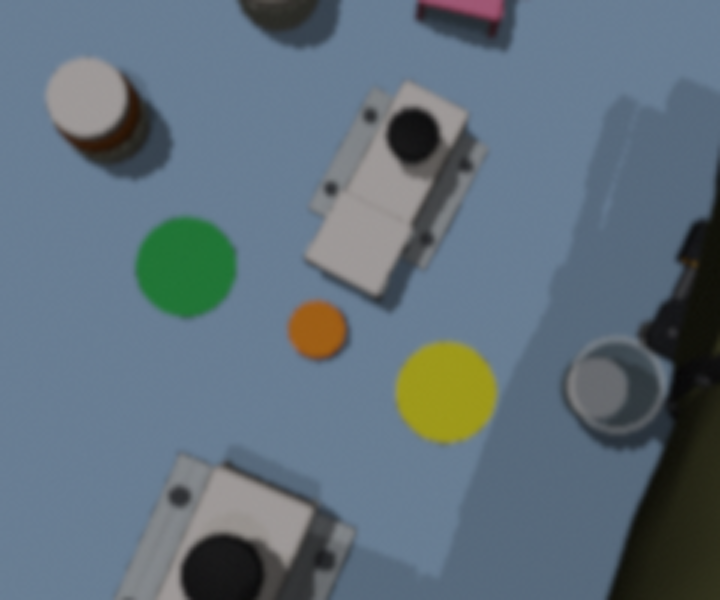

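The knob is up and a single cap is out at crop (318,330), which is (0.549, 0.0865). It lies 104 mm from the green centre, and that direction is nearly along the tool's -z axis. The jaws, part open at 23 mm, will cradle the cap from behind.

```bash
python3 -m handwheel '[[[0,-26,-30],0,0.5],[[0,-52,-62],0,0.5],[[0,-78,-94],0,0.5],[[0,-104,-125],0,0.5],[[10,-135,-155],0,0.5]]'; python3 g.py .5317 .0503 .019
```

```text
time_s: 5.65
ee_pos: [0.5327, 0.0463, 0.189]
eef_rot: [2.085, 1.565, 0.051]
force: [1.2, 0.6, -0.4]
grip_width: 0.0235
t 5.65 pos [0.5327 0.0463 0.189 ] F [ 1.2  0.6 -0.4] q6 0.48 w 0.0235
x [ 0.006  0.    -1.   ] y [ 0.895 -0.446  0.005] z [-0.446 -0.895 -0.003]
shift mm [170.   -3.5  -2.7]
spin 0.001
spin -3.141
```

```bash
python3 -m handwheel '[[[30,-3,-2],0,0.5],[[65,-3,-2],0,0.5],[[100,-3,-2],0,0.5],[[130,-3,-2],0,0.5],[[145,-3,-2],0,0.5]]'; python3 -m handwheel '[[[6,0,0],0,0.5],[[12,0,0],0,0.5],[[18,0,0],0,0.5],[[23,0,0],0,0.5],[[23,0,0],0,0.5]]';python3 g.py .593 .181 .019
```

```text
time_s: 6.15
ee_pos: [0.5309, 0.0495, 0.042]
eef_rot: [2.078, 1.568, 0.045]
force: [-0.0, -0.5, -0.1]
grip_width: 0.0234
time_s: 6.65
ee_pos: [0.5309, 0.0495, 0.0188]
eef_rot: [2.085, 1.568, 0.051]
force: [-0.5, 0.8, 0.2]
grip_width: 0.0235
t 6.65 pos [0.5309 0.0495 0.0188] F [-0.5  0.8  0.2] q6 0.49 w 0.0235
x [ 0.003  0.    -1.   ] y [ 0.895 -0.446  0.003] z [-0.446 -0.895 -0.001]
shift mm [   0.    -3.1 -145.4]
spin 0.001
spin -3.141
```

```bash
python3 -m handwheel '[[[0,0,-6],0,0.5],[[0,0,-12],0,0.5],[[0,0,-18],0,0.5],[[0,-1,-24],0,0.5],[[0,-1,-30],0,0.5]]'; python3 -m handwheel '[[[0,0,-6],0,0.5],[[0,0,-12],0,0.5],[[0,-1,-18],0,0.5],[[0,-1,-24],0,0.5],[[0,-1,-30],0,0.5]]';python3 g.py .593 .181 .019
cat > c.py <<'E'
import sys
from h import *
i=camera_info('top'); p,d=camera('top'); cv2.imwrite(f'pics/crop{sys.argv[1]}.png',cv2.resize(p[130:330,190:430],None,fx=3,fy=3,interpolation=2))
h=cv2.cvtColor(p,cv2.COLOR_BGR2HSV); m=cv2.inRange(h,(3,130,60),(17,255,255)); m[:150]=0;m[300:]=0;m[:,400:]=0;m[:,:225]=0
for c in cv2.findContours(m,0,2)[0]:
    if cv2.contourArea(c)>15: (u,v),r=cv2.minEnclosingCircle(c); M=cv2.moments(c); u2,v2=M['m10']/M['m00'],M['m01']/M['m00']; print(u,v,r,R(i,u,v,.014).round(4),R(i,u2,v2,.014).round(4),P(i,d,u2,v2).round(4))
E
python3 c.py 2
```

```text
time_s: 7.15
ee_pos: [0.5436, 0.0774, 0.019]
eef_rot: [2.076, 1.568, 0.042]
force: [-0.7, -0.5, 0.6]
grip_width: 0.0236
time_s: 7.65
ee_pos: [0.5563, 0.1052, 0.019]
eef_rot: [2.08, 1.568, 0.047]
force: [-0.3, -0.2, 0.4]
grip_width: 0.0234
t 7.65 pos [0.5563 0.1052 0.019 ] F [-0.3 -0.2  0.4] q6 0.58 w 0.0234
x [ 0.003  0.    -1.   ] y [ 0.895 -0.446  0.003] z [-0.446 -0.895 -0.001]
shift mm [  0.2  -1.  -84.2]
spin 0.001
spin -3.141
```

View pics/crop2.png

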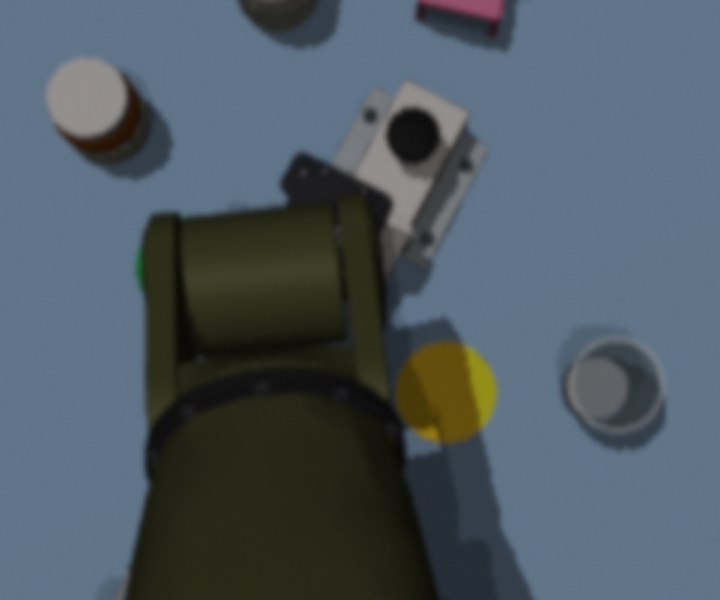

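The arm hides the cap from above, so I'll use the wrist camera.

```bash
cat > w.py <<'E'
import sys
from h import *
i=camera_info('wrist'); p,d=camera('wrist'); cv2.imwrite(f'pics/w{sys.argv[1]}.png',p)
h=cv2.cvtColor(p,cv2.COLOR_BGR2HSV)
for n,lo,hi,z in(('cap',(3,150,60),(17,255,255),.014),('green',(45,100,40),(85,255,255),0)):
    for c in cv2.findContours(cv2.inRange(h,lo,hi),0,2)[0]:
        if cv2.contourArea(c)>300:
            q=np.array([R(i,*x[0],z)[:2] for x in c.astype(float)])*1000; (a,r)=cv2.minEnclosingCircle(q.astype(np.float32)); print(n,'centre mm',np.round(a,1),'r',round(r,1),cv2.boundingRect(c))
E
python3 w.py 1
```

```text
cap centre mm [568.2 129.3] r 21.7 (274, 210, 96, 97)
green centre mm [592.8 181.1] r 36.6 (232, 24, 174, 182)
```

View pics/w1.png

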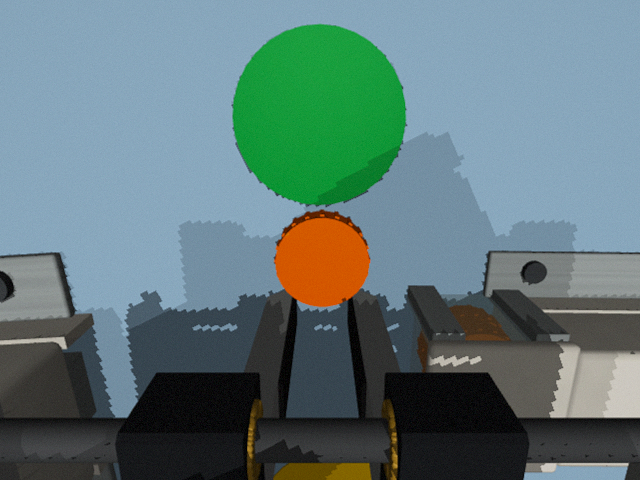

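The cap sits in the jaws at (322,260), just short of the green spot at (319,115). The spot centre measures (592.8, 181.1), which agrees with the first measurement. About 59 mm is left to go.

```bash
python3 -m handwheel '[[[0,0,-6],0,0.5],[[0,0,-12],0,0.5],[[0,0,-18],0,0.5],[[0,-1,-24],0,0.5],[[0,-1,-30],0,0.5]]'; python3 -m handwheel '[[[0,0,-6],0,0.5],[[0,0,-12],0,0.5],[[0,0,-18],0,0.5],[[0,0,-24],0,0.5],[[0,0,-28],0,0.5]]';python3 w.py 2; python3 g.py .593 .181 .019
```

```text
time_s: 8.25
ee_pos: [0.5689, 0.1332, 0.019]
eef_rot: [2.097, 1.568, 0.064]
force: [0.1, -0.8, 0.3]
grip_width: 0.0234
time_s: 8.75
ee_pos: [0.5816, 0.1588, 0.0191]
eef_rot: [2.103, 1.568, 0.07]
force: [-0.2, -1.6, 0.6]
grip_width: 0.0232
cap centre mm [593.3 182.2] r 21.7 (275, 210, 95, 97)
cap centre mm [701.8 225.4] r 30.2 (461, 0, 142, 83)
green centre mm [579.6 154.7] r 13.1 (296, 301, 52, 25)
green centre mm [592.5 180.6] r 36.5 (243, 174, 159, 129)
t 8.8 pos [0.5818 0.1591 0.0191] F [0.6 0.7 0.2] q6 0.67 w 0.0237
x [ 0.003  0.    -1.   ] y [ 0.895 -0.445  0.003] z [-0.445 -0.895 -0.002]
shift mm [  0.1   0.3 -24.6]
spin 0.002
spin -3.14
```

The cap is within 2 mm of the centre. I'll back off straight, lift, and check from above.

```bash
python3 -m handwheel '[[[0,0,5],0,0.5],[[0,0,15],0,0.5],[[0,0,28],0,0.5],[[-15,0,35],0,0.5],[[-50,0,35],0,0.5]]'; python3 -m handwheel '[[[-40,0,0],0,0.5],[[-80,0,0],0,0.5],[[-110,0,30],0,0.5],[[-110,0,70],0,0.5],[[-110,0,115],0,0.5]]'; python3 -m handwheel '[[[0,0,40],0,0.5],[[0,0,80],0,0.5],[[0,0,120],0,0.5],[[0,0,150],0,0.5],[[0,0,150],0,0.5]]'; python3 c.py 3; python3 g.py .593 .181 .019
```

```text
time_s: 9.3
ee_pos: [0.5638, 0.1256, 0.0671]
eef_rot: [-0.791, 1.569, -2.825]
force: [-0.2, 0.7, 0.4]
grip_width: 0.0236
time_s: 9.8
ee_pos: [0.5116, 0.0212, 0.178]
eef_rot: [0.025, 1.57, -2.008]
force: [0.8, -0.9, -0.0]
grip_width: 0.0237
time_s: 10.3
ee_pos: [0.4426, -0.1159, 0.1782]
eef_rot: [0.252, 1.57, -1.785]
force: [-0.6, -0.3, -0.1]
grip_width: 0.0238
251.3000030517578 218.17999267578125 8.888427734375 [0.5925 0.18   0.014 ] [0.5926 0.1797 0.014 ] [0.5926 0.1797 0.0141]
t 10.35 pos [ 0.4435 -0.1146  0.1782] F [0.3 0.1 0.6] q6 0.13 w 0.0234
x [-0.    -0.001 -1.   ] y [ 0.894 -0.449  0.   ] z [-0.449 -0.894  0.001]
shift mm [ 159.     0.8 -331.4]
spin -0.002
spin 3.139
```

View pics/crop3.png

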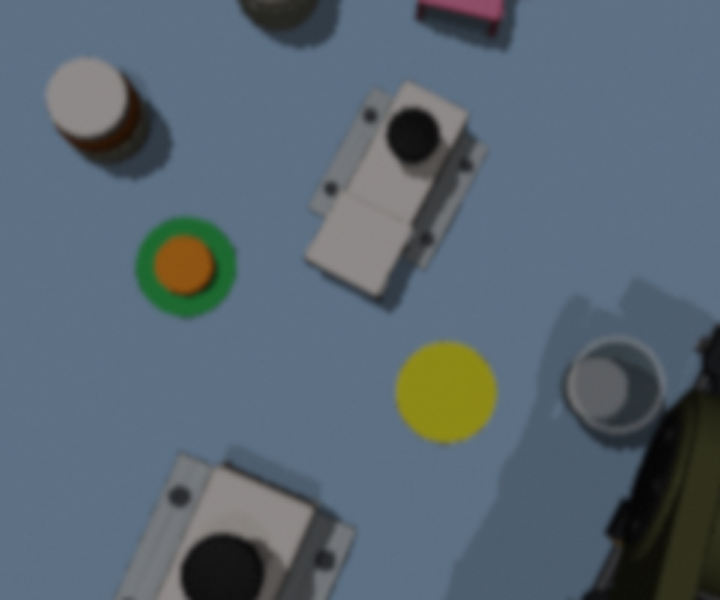

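The cap lies flat at crop (184,265), about 1.5 mm from the green spot's centre. The knob is up, the jar, bottle and beaker haven't moved, and the arm is clear.

```bash
python3 -c "
from station import *
print(hand_in())"
```

```text
the job is handed in; nothing more can be done
None
```

The job is done and handed in at about 10.4 s of the 46 s allowed; no verdict was reported.

I pressed the small white dispenser's knob to its hard stop once and released it, and one cap came out. I then pushed that cap about 104 mm onto the green spot with the jaws part open, without closing on it or lifting it.

- **Cap:** the last top view puts its centre at (0.593, 0.180), about 1.5 mm from the green spot's centre, with its top at 14 mm, so it lies flat.
- **Scene:** the knob looks up. The jar and beaker look unmoved by eye, and so does the part of the bottle the crop shows. The arm is clear of everything.
- **Forces:** the highest reading was about 25 N at the wrist, on the hard stop. During the push it stayed near zero.
- **Not confirmed:** I did not measure the two spare caps. The wrist view after the press showed orange still inside the slot, and no second cap came out.
- **Disagreements:** the scene and top cameras differed by about 6 mm on the knob's position. The wrist view put the cap up to 2.5 mm from the final top view. Neither matters here.

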